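# Weigh two coin rolls and seat the full one in the check well

## Robot

A 6-joint arm with a two-finger parallel gripper is mounted at the origin on the work surface. World frame = base frame: x ahead of the robot, y to its left, z up, the work surface at z = 0. Lengths are in m, angles in rad, forces in N, time in s.
With the tool pointing down it reaches from about 0.325 to 0.9 m from the base axis. Payload 6.1 kg.
Tool frame: the origin (TCP) lies at the very end of the fingers, on their centre line; the grasp point (between the pads) lies 19 mm behind it; z points along the fingers, y is the line along which they close (so a half turn about z gives the same grasp; the last joint's range is limited). The gripper opens to 87 mm and grips with 3 to 60 N. Pads are 19 mm wide; open, the fingers measure 117 mm over their backs; the gripper's body (75 mm by 190 mm) begins 51 mm behind the grasp point.
Start: joints at [1.088, 0.22, 1.526, -0, 1.395, -0.126], TCP at [0.218, 0.586, 0.223] pointing down, gripper open.
Joint ranges: [-2.98, 2.98], [-0.91, 2.08], [0.09, 2.57], [-1.24, 4.39], [0.2, 2.65], [-2.68, 2.68]. Speed limits (rad/s): [2.57, 2.57, 3.01, 3.14, 3.14, 3.14].

## Interface

Orientations are given as a 3x3 rotation matrix whose columns are the frame's x, y, z axes.
In Python, from workcell import env gives the robot as it stands.
- The arm moves only by the tool play_rows, never from a script. Its argument "series" is a list of rows, each an object of numbers: "jaw": the opening, from 0 (shut) to 1 (fully open); "dx", "dy", "dz": the shift along the tool's x, y, z in units of 30 mm (1.0 is 30 mm); "wx", "wy", "wz": the turn, a rotation vector about the tool's x, y, z in units of 6 degrees (1.0 is 6 degrees). In form: [{"jaw": .., "dx": .., "dy": .., "dz": .., "wx": .., "wy": .., "wz": ..}, ...]. A call has 1 to 12 rows; each row is the pose to reach, as a shift and turn from the pose commanded when the call began, along the tool's axes at that moment; what a row does not reach only later rows make up. A row lasts 1/8 s, in which the tool goes at most 62.5 mm and 10.7 degrees, less where a joint would pass 70% of its speed; a pose out of reach is approached as far as the arm can. A call with a gripper value outside its range is refused whole. The fingers move at their own pace and stop on an object; the grip force is fixed at half the most. Time passes only in rows, so rows that repeat a pose let the fingers close. It gives the time, the measured TCP pose, the force, the opening and the grip force at its end, in the units of the state.
- env.sense(): the state, without advancing time (a new reading comes with each control period).
- env.capture(name): name is "side" or "top"; returns (picture, depth): 480x640x3 uint8, blue, green, red; 480x640 float32, m along the optical axis (not along the pixel's ray), 0 where there is no reading.
- env.camera_model(name): a dict with "mtx" (3x3 intrinsics, pixels), "R" (3x3) and "t" (3): a world point X has camera coordinates R X + t. Camera axes: x right, y down, z forward; pixel columns grow to the right and rows downward; lengths in m; the calibration is good to about 2 mm. A picture is of the moment at which its call begins. camera_model takes no time and is no camera call.
- env.job_done(): hands the job in; it is judged then, once.
Trained networks look in the newest picture that a camera, given by its name, has taken for a name from the list of things; names that differ only in an ending like _2 or _b are one class to them, and where a whole thing is asked for, a point or a joint stands for the part that bears it (a point fixed in the world has none). Each returns a list of dicts, best first, with "score" (0 to 1); they miss things now and then, are a little off and sometimes report something else, mostly with a low value. They report only what shows in the picture. A call takes as long as a camera call. They do not tell look-alikes from the thing itself.
- env.search_frame(camera, query): "extent" ([left, top, right, bottom] in pixels, round what is visible of it).
The state is a dict: "time": time; "qpos": joint angles; "dq": joint speeds; "joint_efforts": joint torques, N m; "eef_pos": TCP position; "eef_rot": TCP orientation; "force": force on the tool from outside, world axes, zero at the start; "wrist_torque": the same for the moment, N m; "opening": finger opening in m; "grip_force": force on a finger pad.
Only numpy, scipy, OpenCV 4.12 (cv2) and the standard library are available. Lean on these libraries where they do the work, as an engineer would, in place of code of your own. Each camera call takes 0.05 s, during which the arm holds its last target. There are 200 camera calls.

## Task

The two coin rolls with blue bands look alike, but one is short: stand one roll on each pan of the balance, let go and see which side drops; then take the roll that dropped, stand it in the round check well of the green tray and press it down gently until its floor is fully home, leaning on it there for about a second with a firm push of about 16 N (never push on the balance or the well with more than 30 N). Leave the lighter roll standing on its pan, set everything down gently and upright, and do not disturb the other things on the counter.

Things in the scene. Friction and masses are not known exactly. Their poses are not given: they have to be found in the camera images.
- roll_a: Coin roll: rigid upright gold cylinder with two blue bands, 28 mm in diameter (28.5 at the bands), 62 mm tall. Its origin is the centre of its underside, z up along the roll. The other roll looks exactly the same; one of the two is at least 30 g heavier (rolls weigh about 110 to 235 g) and the names do not say which.
- roll_b: Coin roll: rigid upright gold cylinder with two blue bands, 28 mm in diameter (28.5 at the bands), 62 mm tall. Its origin is the centre of its underside, z up along the roll. The other roll looks exactly the same; one of the two is at least 30 g heavier (rolls weigh about 110 to 235 g) and the names do not say which.
- balance: Pivot balance, fixed to the counter: oak base 110 x 150 mm and brass post up to 67 mm high; a dark steel beam 16 mm wide, top at 66 mm, rocks on it and carries a round brass dish (pan) at each end, 110 mm from the pivot. Origin: centre of the base's underside; its y axis runs along the beam towards the left pan, z up.
- beam (a joint): Tilt of the balance beam, rad: positive when the left pan (balance +y side) is down, negative when the right pan is down; stops at -0.08 and +0.08 (pan floors about 9 mm below or above level). It turns freely with oil damping: any load tips it fully within about a second, and it may start anywhere.
- pan_left (a point): Centre of the floor of the left pan (70 mm above the counter when level): a flat dish 36 mm across at the floor, rim 6 mm above the floor, 48 mm across outside at the rim. Moves with the beam.
- pan_right (a point): Centre of the floor of the right pan, the same as the left one, at the balance's -y side.
- tray: Green plastic coin tray fixed to the counter, 210 x 130 mm, walls 18 mm high, with the round collar of the check well 50 mm from its centre towards tray -x and rows of coins lying up to 29 mm high on its +x half. Origin: centre of the underside.
- well_mouth (a point): Centre of the check well's mouth, level with the top of its round collar, 36 mm above the counter. Collar 45 mm across outside at the top; bore 32 mm in diameter, widening to 40 mm over the top 4 mm. The white floor of the well starts somewhere between 8 and 14 mm below the mouth, by a hidden depth setting that is never moved; it slides down 8 mm, against a steady friction of about 5 N, to a hard stop (so 16 to 22 mm below the mouth), and stays where it is left.
- well_floor (a joint): How far the well floor has been pressed down from its start, m: 0 at the start, 0.008 at the hard stop (fully home).
- bell: Bystander, not to be disturbed: pewter counter bell, a round dome 80 mm wide and 58 mm high. Origin: centre of the underside.
- stamp: Bystander, not to be disturbed: rubber hand stamp with a round wooden grip, 50 x 30 mm, 63 mm high. Origin: centre of the underside.
- scoop: Bystander, not to be disturbed: aluminium coin scoop with a ring handle, 170 mm long, 26 mm high. Origin: centre of the underside.
- pen_cup: Bystander, not to be disturbed: black plastic pen cup, 70 mm wide, 90 mm high. Origin: centre of the underside.
- wrappers: Bystander, not to be disturbed: block of paper coin wrappers, 90 x 60 x 35 mm. Origin: centre of the underside.
- sponge_pot: Bystander, not to be disturbed: small sponge pot with a yellow cap, 60 mm wide, 35 mm high. Origin: centre of the underside.
Things that resemble listed ones, but are neither listed nor needed, are in the scene too. Leave any orange, purple or red look-alike of the roll_b alone.

How it is judged:
On the way, in this order (a step that is already met when the one before it is completed fails the run):
1. one roll stands on each pan, nothing touching rolls or balance, and the beam rests on its stop with the heavier roll down (((horizontal distance between roll_a and pan_left below 0.012 m and z of roll_a in the frame of pan_left between -0.006 and 0.006 m and angle between each of roll_a, roll_b's own z axis and vertical below 0.2 rad and horizontal distance between roll_b and pan_right below 0.012 m and z of roll_b in the frame of pan_right between -0.006 and 0.006 m and value of joint beam above 0.065 rad) or (horizontal distance between roll_a and pan_right below 0.012 m and z of roll_a in the frame of pan_right between -0.006 and 0.006 m and angle between each of roll_a, roll_b's own z axis and vertical below 0.2 rad and horizontal distance between roll_b and pan_left below 0.012 m and z of roll_b in the frame of pan_left between -0.006 and 0.006 m and value of joint beam below -0.065 rad)) and contact force between the fingers and roll_a below 0.1 N and contact force between the fingers and roll_b below 0.1 N and contact force between the fingers and balance below 0.1 N and linear speed of each of roll_a, roll_b below 0.02 m/s), for 0.5 s.
2. the roll that dropped is in the check well with its floor fully home, pressed there with at least 11 N (horizontal distance between roll_a and well_mouth below 0.004 m and z of roll_a in the frame of well_mouth below -0.0145 m and angle between roll_a's own z axis and vertical below 0.12 rad and value of joint well_floor above 0.0072 m and contact force between roll_a and tray above 11 N), for 0.4 s.
At the end, for the whole second after the job is handed in: The roll that dropped stands in the well (4 mm of axis, 0.12 rad of upright), underside at least 14.5 mm below the mouth, well floor at least 7.2 mm down; the lighter roll stands on a pan (12 mm of centre, 0.2 rad); both released and at rest (horizontal distance between roll_a and well_mouth below 0.004 m and z of roll_a in the frame of well_mouth below -0.0145 m and angle between roll_a's own z axis and vertical below 0.12 rad and value of joint well_floor above 0.0072 m and ((horizontal distance between roll_b and pan_left below 0.012 m and z of roll_b in the frame of pan_left between -0.006 and 0.006 m and angle between roll_b's own z axis and vertical below 0.2 rad) or (horizontal distance between roll_b and pan_right below 0.012 m and z of roll_b in the frame of pan_right between -0.006 and 0.006 m and angle between roll_b's own z axis and vertical below 0.2 rad)) and contact force between the fingers and roll_a below 0.1 N and contact force between the fingers and roll_b below 0.1 N and contact force between the fingers and balance below 0.1 N and linear speed of each of roll_a, roll_b below 0.02 m/s); the robot touches nothing.
It fails at once if a roll is pressed against the tray or its well with more than 30 N (contact force between any of roll_a, roll_b and tray above 30 N).
It fails at once if the balance is pushed with more than 30 N (contact force between any of roll_a, roll_b, the fingers, the arm and balance above 30 N).
It fails at once if a roll is tipped over (angle between any of roll_a, roll_b's own z axis and vertical above 1 rad).
It fails at once if a bystander is moved by more than 20 mm (distance of any of bell, stamp, scoop, pen_cup, wrappers, sponge_pot from where it was at the start of the episode above 0.02 m).
It also fails if it takes over 72 s, if anything falls off the work surface, if the arm or the gripper's body presses on something with over 40 N, if the wrist force passes 120 N, or if a joint passes its speed limit or range.

## Working session

There is one attempt and no reset: what is moved stays moved. The work goes in short steps, Python scripts to look and compute and a tool call to move; the robot and the scene stay as the last step left them, time stands still between calls to the robot, and variables do not carry over. Pictures are saved under pics/ and viewed, at most 10 in all, crops included, and the job is handed in when it is done.

Besides the shell and the picture viewer there is one more tool, called after "Emit:" as name(argument=value, ...) on one line, values as JSON. play_rows: Moves the arm, as the interface text tells. Its arguments: {"type":"object","properties":{"series":{"type":"array","items":{"type":"object","properties":{"jaw":{"type":"number"},"dx":{"type":"number"},"dy":{"type":"number"},"dz":{"type":"number"},"wx":{"type":"number"},"wy":{"type":"number"},"wz":{"type":"number"}}}}},"required":["series"]}

```bash
mkdir -p pics; cat > h.py <<'E'
import numpy as np, cv2
from workcell import env
def cap(n):
    return env.capture(n)
def world(n,u,v,d):
    m=env.camera_model(n);K=np.array(m["mtx"]);R=np.array(m["R"]);t=np.array(m["t"])
    p=np.stack([(u-K[0,2])/K[0,0]*d,(v-K[1,2])/K[1,1]*d,d],-1)
    return (p-t)@R
def cloud(n,D):
    v,u=np.mgrid[:480,:640]
    return world(n,u,v,D)
def proj(n,X):
    m=env.camera_model(n);c=np.array(m["R"])@np.array(X)+np.array(m["t"]);p=np.array(m["mtx"])@c
    return p[:2]/p[2]
E
python3 - <<'E'
from h import *
s=env.sense();print({k:np.round(v,3).tolist() for k,v in s.items()})
for n in("top","side"):
    I,D=cap(n);cv2.imwrite(f"pics/{n}0.png",I);np.save(f"{n}0.npy",D)
    m=env.camera_model(n);print(n,np.round(-np.array(m["R"]).T@m["t"],3))
    P=cloud(n,D)
    for q in("roll_a","balance","pan_left","tray","well_mouth","bell","stamp","scoop","pen_cup","wrappers","sponge_pot"):
        try:r=env.search_frame(n,q)
        except Exception as e: print(q,e);continue
        for o in r[:6]:
            l,t,a,b=[int(x) for x in o["extent"]]
            c=P[(t+b)//2,(l+a)//2]
            print(q,round(o["score"],2),[l,t,a,b],np.round(c,3))
E
```

```text
{'time': 0.0, 'qpos': [1.088, 0.221, 1.528, 0.0, 1.395, -0.126], 'dq': [-0.0, 0.001, -0.001, -0.0, 0.0, -0.001], 'joint_efforts': [-0.001, -49.463, -38.737, 0.07, 0.057, -0.0], 'eef_pos': [0.218, 0.585, 0.221], 'eef_rot': [[-0.937, 0.349, -0.001], [0.349, 0.937, -0.002], [0.0, -0.002, -1.0]], 'force': [0.239, -0.234, -0.678], 'wrist_torque': [-0.007, 0.015, 0.042], 'grip_force': 0.0, 'opening': 0.087}
top [0.536 0.095 1.144]
roll_a 0.64 [474, 261, 497, 273] [ 0.52  -0.343  0.061]
roll_a 0.59 [457, 284, 474, 298] [ 0.462 -0.295  0.064]
roll_a 0.59 [456, 326, 481, 342] [ 0.36  -0.306  0.059]
roll_a 0.56 [456, 227, 474, 237] [ 0.603 -0.293  0.062]
roll_a 0.46 [444, 261, 466, 272] [ 0.521 -0.271  0.061]
balance 0.89 [264, 211, 381, 261] [0.583 0.048 0.064]
balance 0.56 [316, 110, 356, 178] [0.818 0.016 0.   ]
pan_left 0.81 [269, 224, 376, 250] [0.58  0.048 0.069]
tray 0.59 [178, 197, 239, 285] [0.565 0.328 0.002]
well_mouth 0.68 [174, 193, 239, 283] [0.572 0.332 0.005]
bell 0.86 [256, 152, 290, 184] [0.744 0.169 0.043]
stamp 0.7 [365, 172, 388, 195] [ 0.714 -0.078  0.056]
scoop 0.66 [316
[... 688 characters left out ...]
ll_a 0.57 [276, 358, 294, 396] [ 0.454 -0.318  0.048]
roll_a 0.52 [271, 202, 341, 232] [0.57  0.336 0.005]
balance 0.83 [300, 222, 359, 291] [0.589 0.018 0.067]
pan_left 0.79 [306, 221, 346, 281] [0.586 0.041 0.067]
tray 0.6 [270, 202, 343, 231] [0.571 0.345 0.004]
tray 0.56 [300, 221, 356, 291] [0.587 0.021 0.065]
well_mouth 0.93 [270, 205, 344, 232] [0.57  0.309 0.017]
bell 0.59 [363, 225, 389, 246] [0.743 0.15  0.032]
stamp 0.61 [381, 277, 406, 306] [ 0.718 -0.093  0.029]
scoop 0.55 [386, 254, 452, 273] [0.826 0.031 0.01 ]
pen_cup 0.92 [411, 286, 446, 338] [ 0.743 -0.232  0.083]
wrappers 0.62 [346, 207, 375, 222] [0.727 0.276 0.032]
sponge_pot 0.67 [241, 184, 258, 199] [0.399 0.499 0.034]
```

```bash
python3 - <<'E'
import cv2,numpy as np
s=cv2.imread("pics/side0.png");t=cv2.imread("pics/top0.png")
a=cv2.resize(s[335:425,200:400],None,fx=4,fy=4,interpolation=3)
b=cv2.resize(t[185:290,165:390],None,fx=3.55,fy=3.55,interpolation=3)[:240,:800]
cv2.imwrite("pics/c1.png",np.vstack([a,b[:, :800] if b.shape[1]>=800 else cv2.copyMakeBorder(b,0,0,0,800-b.shape[1],0)]))
E
```

```text
(no output)
```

View pics/top0.png

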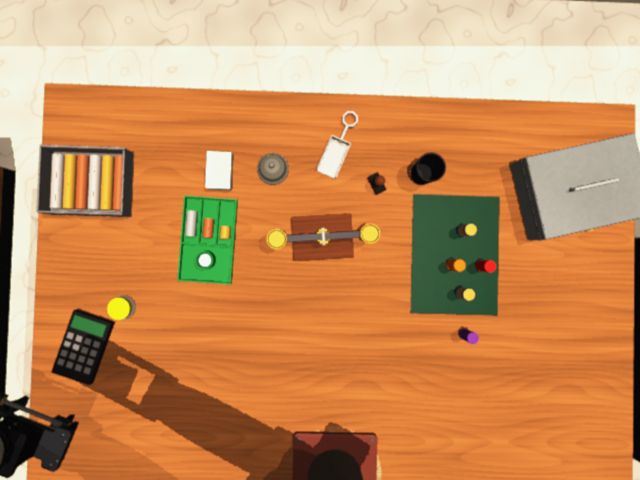

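View pics/c1.png

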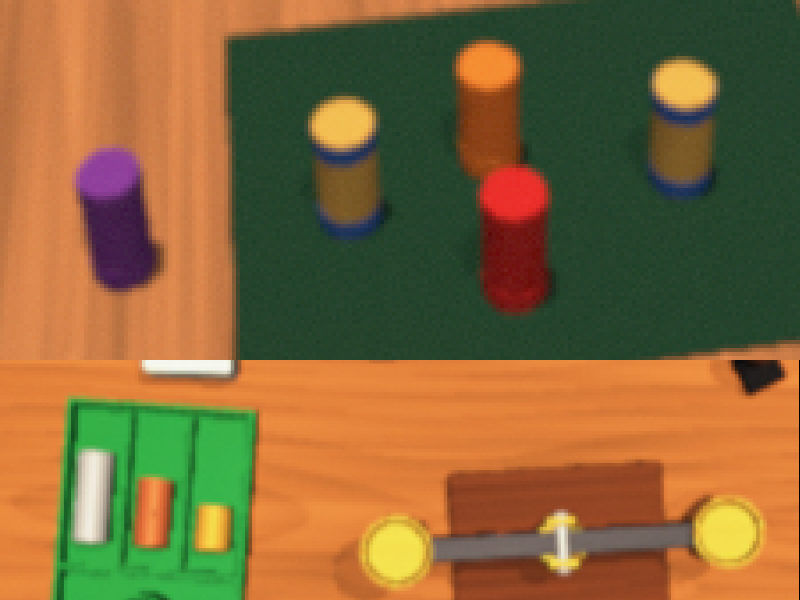

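The gold rolls with blue bands are at top-view pixels (470,230) and (469,294). The look-alikes to leave alone are orange (459,266), red (489,266) and purple (471,337), and the side crop confirms this choice. The pans are at (277,239) and (370,233), and the well is at (205,260).

```bash
python3 - <<'E'
from h import *
I=cv2.imread("pics/top0.png");D=np.load("top0.npy");P=cloud("top",D)
H=cv2.cvtColor(I,cv2.COLOR_BGR2HSV)
print("cnt z",P[340:350,400:440,2].mean(), "mat",P[250:255,420:440,2].mean())
def blob(u,v,r,zlo,zhi):
    S=P[v-r:v+r+1,u-r:u+r+1].reshape(-1,3);S=S[(S[:,2]>zlo)&(S[:,2]<zhi)]
    c,rad=cv2.minEnclosingCircle(S[:,:2].astype(np.float32))
    return len(S),S.mean(0).round(4),np.round(c,4),round(rad,4),((S.min(0)+S.max(0))/2).round(4)
for u,v in((470,230),(469,294)): print("roll",blob(u,v,11,.052,.072))
for u,v in((459,266),(489,266)): print("fake",blob(u,v,11,.052,.072))
for u,v in((277,239),(370,233)): print("pan",blob(u,v,13,.04,.1))
print("collar",blob(205,260,13,.027,.045))
print("floor",blob(205,260,6,.01,.032))
# side view pts
Ds=np.load("side0.npy");Q=cloud("side",Ds).reshape(-1,3)
for nm,c in(("rollN",(.603,-.295)),("rollS",(.46,-.293))):
    S=Q[(np.hypot(Q[:,0]-c[0],Q[:,1]-c[1])<.03)&(Q[:,2]>.055)&(Q[:,2]<.075)];print(nm,len(S),S.mean(0).round(4),((S.min(0)+S.max(0))/2).round(4),S[:,2].max())
for nm,c in(("L",(.58,.159)),("R",(.59,-.062))):
    S=Q[(np.hypot(Q[:,0]-c[0],Q[:,1]-c[1])<.035)&(Q[:,2]>.05)&(Q[:,2]<.1)];print("side pan",nm,len(S),((S.min(0)+S.max(0))/2).round(4),S[:,2].mean(),S[:,2].max())
c=(.52,.318);S=Q[(np.hypot(Q[:,0]-c[0],Q[:,1]-c[1])<.035)&(Q[:,2]>.028)&(Q[:,2]<.05)];print("side collar",len(S),((S.min(0)+S.max(0))/2).round(4))
# white floor centroid
m=(H[250:272,195:216,1]<60)&(H[250:272,195:216,2]>150)
v,u=np.nonzero(m);u=u+195;v=v+250;print("white",len(u),u.mean(),v.mean(),u.min(),u.max(),v.min(),v.max(),P[v,u].mean(0))
S=P[185:290,165:250].reshape(-1,3);g=(H[185:290,165:250,0].reshape(-1)>45)&(H[185:290,165:250,0].reshape(-1)<75)&(H[185:290,165:250,1].reshape(-1)>120)
uv=np.argwhere(g.reshape(105,85))[:,::-1]+[165,185];print("tray rect px",cv2.minAreaRect(uv.astype(np.float32)))
E
```

```text
cnt z 0.0006226723202786012 mat 0.013010738346973636
roll (123, array([ 0.6097, -0.3045,  0.0616]), array([ 0.6096, -0.3056]), 0.0145, array([ 0.6091, -0.306 ,  0.0593]))
roll (123, array([ 0.4559, -0.3032,  0.0616]), array([ 0.4557, -0.3044]), 0.0145, array([ 0.456 , -0.304 ,  0.0603]))
fake (124, array([ 0.5241, -0.2798,  0.0616]), array([ 0.5237, -0.2801]), 0.0146, array([ 0.5246, -0.2805,  0.0597]))
fake (130, array([ 0.524 , -0.3525,  0.0616]), array([ 0.5243, -0.3537]), 0.0146, array([ 0.5242, -0.3535,  0.0593]))
pan (349, array([0.574 , 0.1524, 0.0741]), array([0.5751, 0.15  ]), 0.0281, array([0.5735, 0.1504, 0.0726]))
pan (333, array([ 0.5935, -0.0628,  0.0688]), array([ 0.5931, -0.0606]), 0.0271, array([ 0.594 , -0.0605,  0.0687]))
collar (157, array([0.5185, 0.3293, 0.0342]), array([0.5187, 0.3295]), 0.0227, array([0.5193, 0.3287, 0.0347]))
floor (138, array([0.5184, 0.3302, 0.0239]), array([0.5157, 0.3278]), 0.0195, array([0.518 , 0.3287, 0.0246]))
rollN 181 [ 0.6101 -0.3082  0.0615] [ 0.6105 -0.3062  0.06  ] 0.06472662263543069
rollS 192 [ 0.4563 -0.3071  0.0612] [ 0.4566 -0.3055  0.0605] 0.06567094621878503
side pan L 178 [0.5746 0.1513 0.072 ] 0.07456647318305624 0.08238134433407815
side pan R 252 [ 0.5941 -0.0579  0.0695] 0.06933773555174531 0.07608977325662888
side collar 92 [0.5195 0.3279 0.0336]
white 137 204.2992700729927 259.91970802919707 198 210 254 266 [0.51821422 0.33050535 0.02389747]
tray rect px ((207.12835693359375, 239.70751953125), (53.30781173706055, 84.91998291015625), 4.513988018035889)
```

Emit:
play_rows(series=[{"jaw": 1,"dx": -14.8,"dy": -8.2,"wz": -3.4},{"jaw": 1,"dx": -14.8,"dy": -8.2,"wz": -3.4},{"jaw": 1,"dx": -14.8,"dy": -8.2,"wz": -3.4},{"jaw": 1,"dx": -14.8,"dy": -8.2,"wz": -3.4},{"jaw": 1,"dx": -14.8,"dy": -8.2,"wz": -3.4},{"jaw": 1,"dx": -14.8,"dy": -8.2,"wz": -3.4},{"jaw": 1,"dx": -14.8,"dy": -8.2,"wz": -3.4},{"jaw": 0.8,"dx": -17.8,"dy": -25.0,"wz": -3.4},{"jaw": 0.8,"dx": -17.8,"dy": -25.0,"wz": -3.4},{"jaw": 0.8,"dx": -17.8,"dy": -25.0,"wz": -3.4},{"jaw": 0.8,"dx": -17.8,"dy": -25.0,"wz": -3.4},{"jaw": 0.8,"dx": -17.8,"dy": -25.0,"wz": -3.4}])

```text
invalid input at $.series[0]: expected keys jaw, dx, dy, dz, wx, wy, wz
```

```bash
python3 - <<'E'
from h import *
s=env.sense();print(s["eef_pos"],s["eef_rot"],s["qpos"],s["time"])
I=cv2.imread("pics/top0.png");D=np.load("top0.npy");P=cloud("top",D)
H=cv2.cvtColor(I,cv2.COLOR_BGR2HSV)
print("mat med",np.median(P[250:255,415:435,2]),np.median(P[300:310,420:440,2]))
m=((H[...,0]>20)&(H[...,0]<34)&(H[...,1]>110)&(H[...,2]>110)).astype(np.uint8)
for u,v in((277,239),(370,233),(470,230),(469,294)):
    w=np.zeros_like(m);w[v-14:v+15,u-14:u+15]=m[v-14:v+15,u-14:u+15]
    c=max(cv2.findContours(w,0,1)[0],key=cv2.contourArea);e=cv2.fitEllipse(c);mc=cv2.minEnclosingCircle(c)
    for z in(.065,.072,.082):
        # intersect ray with plane z
        a=world("top",*e[0],.5);b=world("top",*e[0],1.5);k=(z-a[2])/(b[2]-a[2]);print((u,v),np.round(e[0],1),np.round(e[1],1),np.round(mc[0],1),z,(a+k*(b-a))[:2].round(4))
# pan floors along beam
for c in((.574,.155),(.594,-.064)):
    S=P.reshape(-1,3);S=S[np.hypot(S[:,0]-c[0],S[:,1]-c[1])<.012];print("floor z",np.median(S[:,2]))
E
```

```text
[0.21827914 0.58564519 0.22253022] [[-9.37010583e-01  3.49300967e-01 -4.22211253e-05]
 [ 3.49300967e-01  9.37010584e-01  1.52767241e-05]
 [ 4.48978157e-05 -4.33427731e-07 -9.99999999e-01]] [ 1.08791157e+00  2.20418958e-01  1.52649182e+00  4.51859506e-05
  1.39468795e+00 -1.26067698e-01] 1.2
mat med 0.0012794270526885424 0.000968073369509265
(277, 239) [276.3 238.4] [17.8 18.4] [276.4 238.4] 0.065 [0.574  0.1552]
(277, 239) [276.3 238.4] [17.8 18.4] [276.4 238.4] 0.072 [0.5738 0.1548]
(277, 239) [276.3 238.4] [17.8 18.4] [276.4 238.4] 0.082 [0.5734 0.1543]
(370, 233) [369.5 233.5] [17.2 18.5] [369.5 233. ] 0.065 [ 0.5921 -0.0646]
(370, 233) [369.5 233.5] [17.2 18.5] [369.5 233. ] 0.072 [ 0.5918 -0.0636]
(370, 233) [369.5 233.5] [17.2 18.5] [369.5 233. ] 0.082 [ 0.5912 -0.0621]
(470, 230) [470.5 229.1] [11.3 11.7] [470.6 229.2] 0.065 [ 0.6097 -0.3053]
(470, 230) [470.5 229.1] [11.3 11.7] [470.6 229.2] 0.072 [ 0.6092 -0.3027]
(470, 230) [470.5 229.1] [11.3 11.7] [470.6 229.2] 0.082 [ 0.6085 -0.299 ]
(469, 294) [468.9 294.1] [11.6 12.1] [468.7 294.1] 0.065 [ 0.4553 -0.3043]
(469, 294) [468.9 294.1] [11.6 12.1] [468.7 294.1] 0.072 [ 0.4558 -0.3017]
(469, 294) [468.9 294.1] [11.6 12.1] [468.7 294.1] 0.082 [ 0.4565 -0.298 ]
floor z 0.07264513241820225
floor z 0.06784103449116845
```

Emit:
play_rows(series=[{"jaw": 1,"dx": -14.8,"dy": -8.2,"dz": 0,"wx": 0,"wy": 0,"wz": -3.4},{"jaw": 1,"dx": -14.8,"dy": -8.2,"dz": 0,"wx": 0,"wy": 0,"wz": -3.4},{"jaw": 1,"dx": -14.8,"dy": -8.2,"dz": 0,"wx": 0,"wy": 0,"wz": -3.4},{"jaw": 1,"dx": -14.8,"dy": -8.2,"dz": 0,"wx": 0,"wy": 0,"wz": -3.4},{"jaw": 1,"dx": -14.8,"dy": -8.2,"dz": 0,"wx": 0,"wy": 0,"wz": -3.4},{"jaw": 1,"dx": -14.8,"dy": -8.2,"dz": 0,"wx": 0,"wy": 0,"wz": -3.4},{"jaw": 1,"dx": -14.8,"dy": -8.2,"dz": 0,"wx": 0,"wy": 0,"wz": -3.4},{"jaw": 0.8,"dx": -17.8,"dy": -25.0,"dz": 0,"wx": 0,"wy": 0,"wz": -3.4},{"jaw": 0.8,"dx": -17.8,"dy": -25.0,"dz": 0,"wx": 0,"wy": 0,"wz": -3.4},{"jaw": 0.8,"dx": -17.8,"dy": -25.0,"dz": 0,"wx": 0,"wy": 0,"wz": -3.4},{"jaw": 0.8,"dx": -17.8,"dy": -25.0,"dz": 0,"wx": 0,"wy": 0,"wz": -3.4},{"jaw": 0.8,"dx": -17.8,"dy": -25.0,"dz": 0,"wx": 0,"wy": 0,"wz": -3.4}])

```text
time: 2.7
eef_pos: [0.4759, -0.0577, 0.2229]
eef_rot: [[-1.0, 0.001, 0.001], [0.001, 1.0, -0.0], [-0.001, -0.0, -1.0]]
force: [0.5, -0.4, 0.2]
opening: 0.0696
grip_force: 0.0
```

Emit:
play_rows(series=[{"jaw": 0.8,"dx": 0.66,"dy": -8.2,"dz": 2.0,"wx": 0,"wy": 0,"wz": 0},{"jaw": 0.8,"dx": 0.66,"dy": -8.2,"dz": 2.0,"wx": 0,"wy": 0,"wz": 0},{"jaw": 0.8,"dx": 0.66,"dy": -8.2,"dz": 2.0,"wx": 0,"wy": 0,"wz": 0},{"jaw": 0.8,"dx": 0.66,"dy": -8.2,"dz": 2.0,"wx": 0,"wy": 0,"wz": 0},{"jaw": 0.8,"dx": 0.66,"dy": -8.2,"dz": 3.4,"wx": 0,"wy": 0,"wz": 0},{"jaw": 0.8,"dx": 0.66,"dy": -8.2,"dz": 3.4,"wx": 0,"wy": 0,"wz": 0},{"jaw": 0.8,"dx": 0.66,"dy": -8.2,"dz": 3.4,"wx": 0,"wy": 0,"wz": 0}])

```text
time: 3.58
eef_pos: [0.4567, -0.3014, 0.1216]
eef_rot: [[-1.0, 0.0, 0.001], [0.0, 1.0, -0.0], [-0.001, -0.0, -1.0]]
force: [1.1, 0.5, 0.2]
opening: 0.0697
grip_force: 0.0
```

Emit:
play_rows(series=[{"jaw": 0.8,"dx": 0.02,"dy": -0.1,"dz": 1,"wx": 0,"wy": 0,"wz": 0},{"jaw": 0.8,"dx": 0.02,"dy": -0.1,"dz": 2,"wx": 0,"wy": 0,"wz": 0},{"jaw": 0.8,"dx": 0.02,"dy": -0.1,"dz": 3.05,"wx": 0,"wy": 0,"wz": 0},{"jaw": 0.8,"dx": 0.02,"dy": -0.1,"dz": 3.05,"wx": 0,"wy": 0,"wz": 0},{"jaw": 0.6,"dx": 0.02,"dy": -0.1,"dz": 3.05,"wx": 0,"wy": 0,"wz": 0},{"jaw": 0.5,"dx": 0.02,"dy": -0.1,"dz": 3.05,"wx": 0,"wy": 0,"wz": 0},{"jaw": 0.4,"dx": 0.02,"dy": -0.1,"dz": 3.05,"wx": 0,"wy": 0,"wz": 0},{"jaw": 0.36,"dx": 0.02,"dy": -0.1,"dz": 3.05,"wx": 0,"wy": 0,"wz": 0},{"jaw": 0.32,"dx": 0.02,"dy": -0.1,"dz": 3.05,"wx": 0,"wy": 0,"wz": 0},{"jaw": 0,"dx": 0.02,"dy": -0.1,"dz": 3.05,"wx": 0,"wy": 0,"wz": 0},{"jaw": 0,"dx": 0.02,"dy": -0.1,"dz": 3.05,"wx": 0,"wy": 0,"wz": 0},{"jaw": 0,"dx": 0.02,"dy": -0.1,"dz": 3.05,"wx": 0,"wy": 0,"wz": 0}])

```text
time: 5.08
eef_pos: [0.4556, -0.3047, 0.029]
eef_rot: [[-1.0, 0.001, -0.0], [0.001, 1.0, 0.0], [0.0, 0.0, -1.0]]
force: [-0.6, 0.7, 1.7]
opening: 0.0274
grip_force: 30.0
```

Emit:
play_rows(series=[{"jaw": 0,"dx": 0,"dy": 0,"dz": -1,"wx": 0,"wy": 0,"wz": 0},{"jaw": 0,"dx": 0,"dy": 0,"dz": -3,"wx": 0,"wy": 0,"wz": 0},{"jaw": 0,"dx": 0,"dy": 0,"dz": -5,"wx": 0,"wy": 0,"wz": 0},{"jaw": 0,"dx": -3.93,"dy": 15.3,"dz": -5,"wx": 0,"wy": 0,"wz": 0},{"jaw": 0,"dx": -3.93,"dy": 15.3,"dz": -5,"wx": 0,"wy": 0,"wz": 0},{"jaw": 0,"dx": -3.93,"dy": 15.3,"dz": -5,"wx": 0,"wy": 0,"wz": 0},{"jaw": 0,"dx": -3.93,"dy": 15.3,"dz": -5,"wx": 0,"wy": 0,"wz": 0},{"jaw": 0,"dx": -3.93,"dy": 15.3,"dz": -5,"wx": 0,"wy": 0,"wz": 0},{"jaw": 0,"dx": -3.93,"dy": 15.3,"dz": -5,"wx": 0,"wy": 0,"wz": 0},{"jaw": 0,"dx": -3.93,"dy": 15.3,"dz": -5,"wx": 0,"wy": 0,"wz": 0},{"jaw": 0,"dx": -3.93,"dy": 15.3,"dz": -5,"wx": 0,"wy": 0,"wz": 0},{"jaw": 0,"dx": -3.93,"dy": 15.3,"dz": -5,"wx": 0,"wy": 0,"wz": 0}])

```text
time: 6.58
eef_pos: [0.5736, 0.1568, 0.1784]
eef_rot: [[-1.0, -0.003, -0.001], [-0.003, 1.0, 0.0], [0.001, 0.0, -1.0]]
force: [0.4, -0.0, -1.7]
opening: 0.0279
grip_force: 30.0
```

```bash
python3 - <<'E'
from h import *
s=env.sense();print(s["eef_pos"],s["force"],s["opening"])
I,D=cap("side");cv2.imwrite("pics/s1.png",I)
cv2.imwrite("pics/s1c.png",cv2.resize(I[150:300,230:430],None,fx=4,fy=4,interpolation=3))
E
```

```text
[0.57362603 0.15678821 0.17837508] [ 0.37512695 -0.02324073 -1.6953045 ] 0.02786406440608015
```

View pics/s1c.png

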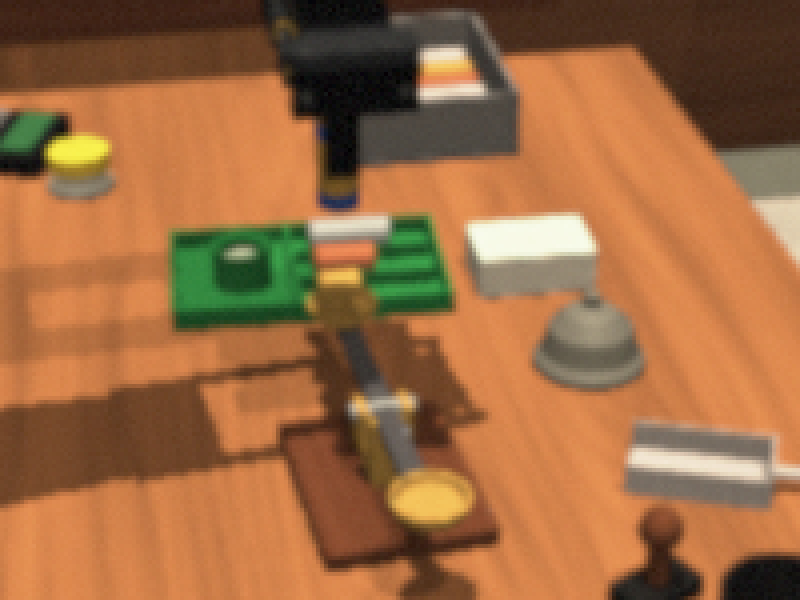

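Emit:
play_rows(series=[{"jaw": 0,"dx": 0,"dy": -0.07,"dz": 1.0,"wx": 0,"wy": 0,"wz": 0},{"jaw": 0,"dx": 0,"dy": -0.07,"dz": 2.1,"wx": 0,"wy": 0,"wz": 0},{"jaw": 0,"dx": 0,"dy": -0.07,"dz": 2.1,"wx": 0,"wy": 0,"wz": 0},{"jaw": 0,"dx": 0,"dy": -0.07,"dz": 2.1,"wx": 0,"wy": 0,"wz": 0}])

```text
time: 7.12
eef_pos: [0.5745, 0.1512, 0.1171]
eef_rot: [[-1.0, 0.002, 0.001], [0.002, 1.0, -0.0], [-0.001, -0.0, -1.0]]
force: [1.0, -0.3, -0.4]
opening: 0.0273
grip_force: 30.0
```

```bash
python3 - <<'E'
from h import *
s=env.sense();p=s["eef_pos"];print(p,s["force"],s["opening"])
I,D=cap("side");P=cloud("side",D)
b=proj("side",[p[0],p[1]-.014,p[2]-.022]);print("band proj",b)
H=cv2.cvtColor(I,cv2.COLOR_BGR2HSV)
u0,v0=int(b[0]),int(b[1])
m=(H[v0-8:v0+8,u0-14:u0+14,0]>105)&(H[v0-8:v0+8,u0-14:u0+14,0]<130)&(H[v0-8:v0+8,u0-14:u0+14,1]>100)
v,u=np.nonzero(m);print("blue",len(u),u.min()+u0-14,u.max()+u0-14,u.mean()+u0-14,v.mean()+v0-8)
print(P[v+v0-8,u+u0-14].mean(0))
# pan from side now
for nm,c in(("L",(.5736,.1548)),("R",(.592,-.0638))):
    Q=P.reshape(-1,3);S=Q[(np.hypot(Q[:,0]-c[0],Q[:,1]-c[1])<.03)&(Q[:,2]>.05)&(Q[:,2]<.082)];print(nm,len(S),((S.min(0)+S.max(0))/2).round(4),S.min(0).round(4),S.max(0).round(4))
E
```

```text
[0.57445987 0.15122847 0.11713519] [ 0.97089497 -0.33903255 -0.37209185] 0.027294667993621912
band proj [315.72921093 222.65161993]
blue 13 312 319 315.3076923076923 222.3846153846154
[0.57352914 0.13848211 0.09533534]
L 138 [0.5747 0.1497 0.0713] [0.5525 0.1266 0.0607] [0.5969 0.1727 0.0818]
R 246 [ 0.5945 -0.0641  0.0692] [ 0.5713 -0.0879  0.0623] [ 0.6176 -0.0403  0.0762]
```

```bash
python3 - <<'E'
from h import *
for i in range(4):
    I,D=cap("top");s=env.sense();print(s["eef_pos"].round(4) if hasattr(s["eef_pos"],"round") else s["eef_pos"],np.round(s["force"],2),s["dq"][0])
E
```

```text
[0.5752 0.1517 0.1181] [ 0.49 -0.1  -1.24] 0.0064453791711137475
[0.5752 0.1519 0.118 ] [-0.11 -0.06 -1.12] 0.005186488191583424
[0.575  0.152  0.1178] [-0.74  0.52 -0.09] 0.003000940215765208
[0.5748 0.1521 0.1175] [-0.15 -0.05 -0.72] 0.0004358164571235091
```

Emit:
play_rows(series=[{"jaw": 0,"dx": 0.02,"dy": 0.08,"dz": 0.2,"wx": 0,"wy": 0,"wz": 0},{"jaw": 0,"dx": 0.02,"dy": 0.08,"dz": 0.4,"wx": 0,"wy": 0,"wz": 0},{"jaw": 0,"dx": 0.02,"dy": 0.08,"dz": 0.55,"wx": 0,"wy": 0,"wz": 0},{"jaw": 0,"dx": 0.02,"dy": 0.08,"dz": 0.7,"wx": 0,"wy": 0,"wz": 0},{"jaw": 0,"dx": 0.02,"dy": 0.08,"dz": 0.8,"wx": 0,"wy": 0,"wz": 0},{"jaw": 0,"dx": 0.02,"dy": 0.08,"dz": 0.8,"wx": 0,"wy": 0,"wz": 0},{"jaw": 0,"dx": 0.02,"dy": 0.08,"dz": 0.8,"wx": 0,"wy": 0,"wz": 0}])

```text
time: 8.25
eef_pos: [0.5734, 0.1544, 0.0921]
eef_rot: [[-1.0, 0.001, 0.0], [0.001, 1.0, -0.0], [-0.0, -0.0, -1.0]]
force: [0.8, -0.8, -0.8]
opening: 0.0272
grip_force: 30.0
```

Emit:
play_rows(series=[{"jaw": 0,"dx": 0,"dy": 0,"dz": 0.04,"wx": 0,"wy": 0,"wz": 0},{"jaw": 0,"dx": 0,"dy": 0,"dz": 0.06,"wx": 0,"wy": 0,"wz": 0},{"jaw": 0,"dx": 0,"dy": 0,"dz": 0.06,"wx": 0,"wy": 0,"wz": 0}])

```text
time: 8.62
eef_pos: [0.5737, 0.1545, 0.0911]
eef_rot: [[-1.0, 0.001, 0.001], [0.001, 1.0, 0.0], [-0.001, 0.0, -1.0]]
force: [-1.8, 0.2, 5.7]
opening: 0.0273
grip_force: 30.0
```

Emit:
play_rows(series=[{"jaw": 0.33,"dx": 0,"dy": 0,"dz": 0.03,"wx": 0,"wy": 0,"wz": 0},{"jaw": 0.36,"dx": 0,"dy": 0,"dz": 0,"wx": 0,"wy": 0,"wz": 0},{"jaw": 0.42,"dx": 0,"dy": 0,"dz": 0,"wx": 0,"wy": 0,"wz": 0},{"jaw": 0.55,"dx": 0,"dy": 0,"dz": 0,"wx": 0,"wy": 0,"wz": 0},{"jaw": 0.7,"dx": 0,"dy": 0,"dz": 0,"wx": 0,"wy": 0,"wz": 0},{"jaw": 0.7,"dx": 0,"dy": 0,"dz": -1,"wx": 0,"wy": 0,"wz": 0},{"jaw": 0.7,"dx": 0,"dy": 0,"dz": -3,"wx": 0,"wy": 0,"wz": 0},{"jaw": 0.8,"dx": -1.2,"dy": -8,"dz": -4,"wx": 0,"wy": 0,"wz": 0},{"jaw": 0.8,"dx": -1.2,"dy": -15.3,"dz": -4,"wx": 0,"wy": 0,"wz": 0},{"jaw": 0.8,"dx": -1.2,"dy": -15.3,"dz": -4,"wx": 0,"wy": 0,"wz": 0},{"jaw": 0.8,"dx": -1.2,"dy": -15.3,"dz": -4,"wx": 0,"wy": 0,"wz": 0},{"jaw": 0.8,"dx": -1.2,"dy": -15.3,"dz": -4,"wx": 0,"wy": 0,"wz": 0}])

```text
time: 10.12
eef_pos: [0.5989, -0.1579, 0.2022]
eef_rot: [[-1.0, 0.001, 0.001], [0.001, 1.0, -0.0], [-0.001, -0.0, -1.0]]
force: [0.2, -0.2, -0.5]
opening: 0.0694
grip_force: 0.0
```

```bash
python3 - <<'E'
from h import *
s=env.sense();print(s["eef_pos"])
I,D=cap("top");cv2.imwrite("pics/t2.png",I);P=cloud("top",D)
Q=P.reshape(-1,3)
S=Q[(np.hypot(Q[:,0]-.5736,Q[:,1]-.1548)<.035)&(Q[:,2]>.1)&(Q[:,2]<.15)];print("roll top",len(S),np.round(cv2.minEnclosingCircle(S[:,:2].astype(np.float32))[0],4),S.mean(0).round(4))
S=Q[np.hypot(Q[:,0]-.592,Q[:,1]+.0638)<.012];print("R floor",np.median(S[:,2]))
cs=cv2.resize(I[190:290,240:400],None,fx=3.5,fy=3.5,interpolation=3)
J,_=cap("side");cs2=cv2.resize(J[190:300,280:360],None,fx=3,fy=3.2,interpolation=3)
cv2.imwrite("pics/c2.png",np.hstack([cs,cv2.resize(cs2,(240,350))]))
E
```

```text
[ 0.59893087 -0.15794267  0.20220765]
roll top 139 [0.5732 0.1584] [0.5727 0.1578 0.1222]
R floor 0.0837672409194232
```

View pics/c2.png

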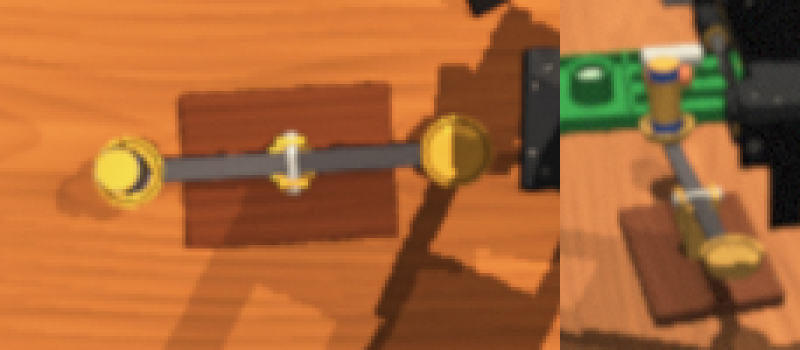

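The roll is standing in the left pan, at crop pixel (122,172), and that side of the beam is down. Next I'll pick up the second roll.

Emit:
play_rows(series=[{"jaw": 0.8,"dx": -0.36,"dy": -4.9,"dz": 1.5,"wx": 0,"wy": 0,"wz": 0},{"jaw": 0.8,"dx": -0.36,"dy": -4.9,"dz": 2.7,"wx": 0,"wy": 0,"wz": 0},{"jaw": 0.8,"dx": -0.36,"dy": -4.9,"dz": 2.7,"wx": 0,"wy": 0,"wz": 0},{"jaw": 0.8,"dx": -0.36,"dy": -4.9,"dz": 2.7,"wx": 0,"wy": 0,"wz": 0},{"jaw": 0.8,"dx": -0.36,"dy": -4.9,"dz": 2.7,"wx": 0,"wy": 0,"wz": 0},{"jaw": 0.8,"dx": -0.36,"dy": -4.9,"dz": 2.7,"wx": 0,"wy": 0,"wz": 0},{"jaw": 0.8,"dx": -0.36,"dy": -4.9,"dz": 2.7,"wx": 0,"wy": 0,"wz": 0}])

```text
time: 11.1
eef_pos: [0.6106, -0.302, 0.1224]
eef_rot: [[-1.0, -0.001, 0.002], [-0.001, 1.0, -0.001], [-0.002, -0.001, -1.0]]
force: [-0.1, 0.6, 0.6]
opening: 0.0694
grip_force: 0.0
```

Emit:
play_rows(series=[{"jaw": 0.8,"dx": 0.03,"dy": -0.1,"dz": 1,"wx": 0,"wy": 0,"wz": 0},{"jaw": 0.8,"dx": 0.03,"dy": -0.1,"dz": 2,"wx": 0,"wy": 0,"wz": 0},{"jaw": 0.8,"dx": 0.03,"dy": -0.1,"dz": 3.05,"wx": 0,"wy": 0,"wz": 0},{"jaw": 0.8,"dx": 0.03,"dy": -0.1,"dz": 3.05,"wx": 0,"wy": 0,"wz": 0},{"jaw": 0.6,"dx": 0.03,"dy": -0.1,"dz": 3.05,"wx": 0,"wy": 0,"wz": 0},{"jaw": 0.5,"dx": 0.03,"dy": -0.1,"dz": 3.05,"wx": 0,"wy": 0,"wz": 0},{"jaw": 0.4,"dx": 0.03,"dy": -0.1,"dz": 3.05,"wx": 0,"wy": 0,"wz": 0},{"jaw": 0.36,"dx": 0.03,"dy": -0.1,"dz": 3.05,"wx": 0,"wy": 0,"wz": 0},{"jaw": 0.32,"dx": 0.03,"dy": -0.1,"dz": 3.05,"wx": 0,"wy": 0,"wz": 0},{"jaw": 0,"dx": 0.03,"dy": -0.1,"dz": 3.05,"wx": 0,"wy": 0,"wz": 0},{"jaw": 0,"dx": 0.03,"dy": -0.1,"dz": 3.05,"wx": 0,"wy": 0,"wz": 0},{"jaw": 0,"dx": 0.03,"dy": -0.1,"dz": 3.05,"wx": 0,"wy": 0,"wz": 0}])

```text
time: 12.6
eef_pos: [0.6088, -0.306, 0.0295]
eef_rot: [[-1.0, 0.001, -0.0], [0.001, 1.0, -0.0], [0.0, -0.0, -1.0]]
force: [-0.3, -1.1, 0.5]
opening: 0.0271
grip_force: 30.0
```

Emit:
play_rows(series=[{"jaw": 0,"dx": 0,"dy": 0,"dz": -1,"wx": 0,"wy": 0,"wz": 0},{"jaw": 0,"dx": 0,"dy": 0,"dz": -3,"wx": 0,"wy": 0,"wz": 0},{"jaw": 0,"dx": 0,"dy": 0,"dz": -4.7,"wx": 0,"wy": 0,"wz": 0},{"jaw": 0,"dx": 0.57,"dy": 8.05,"dz": -4.7,"wx": 0,"wy": 0,"wz": 0},{"jaw": 0,"dx": 0.57,"dy": 8.05,"dz": -4.7,"wx": 0,"wy": 0,"wz": 0},{"jaw": 0,"dx": 0.57,"dy": 8.05,"dz": -4.7,"wx": 0,"wy": 0,"wz": 0},{"jaw": 0,"dx": 0.57,"dy": 8.05,"dz": -4.7,"wx": 0,"wy": 0,"wz": 0},{"jaw": 0,"dx": 0.57,"dy": 8.05,"dz": -4.7,"wx": 0,"wy": 0,"wz": 0},{"jaw": 0,"dx": 0.57,"dy": 8.05,"dz": -4.0,"wx": 0,"wy": 0,"wz": 0},{"jaw": 0,"dx": 0.57,"dy": 8.05,"dz": -3.3,"wx": 0,"wy": 0,"wz": 0},{"jaw": 0,"dx": 0.57,"dy": 8.05,"dz": -3.3,"wx": 0,"wy": 0,"wz": 0},{"jaw": 0,"dx": 0.57,"dy": 8.05,"dz": -3.3,"wx": 0,"wy": 0,"wz": 0}])

```text
time: 14.1
eef_pos: [0.5922, -0.0651, 0.1289]
eef_rot: [[-1.0, 0.001, 0.0], [0.001, 1.0, -0.0], [-0.0, -0.0, -1.0]]
force: [0.7, 0.8, -3.0]
opening: 0.0273
grip_force: 30.0
```

```bash
python3 - <<'E'
from h import *
I,D=cap("side");s=env.sense();p=s["eef_pos"];print(p,s["force"],s["opening"]);P=cloud("side",D)
b=proj("side",[p[0],p[1]-.014,p[2]-.023]);print("band proj",b)
H=cv2.cvtColor(I,cv2.COLOR_BGR2HSV);u0,v0=int(b[0]),int(b[1])
h=H[v0-8:v0+8,u0-16:u0+16]
m=(h[...,0]>105)&(h[...,0]<130)&(h[...,1]>100)
v,u=np.nonzero(m);print("blue",len(u),u.min()+u0-16,u.max()+u0-16,u.mean()+u0-16,v.mean()+v0-8,P[v+v0-8,u+u0-16].mean(0))
E
```

```text
[ 0.59256714 -0.06509877  0.12935987] [-0.35091402 -0.63194047 -1.92260456] 0.027280652803820665
band proj [337.70626963 265.28103025]
blue 20 332 342 337.15 264.65 [ 0.59169191 -0.07713018  0.10679017]
```

Emit:
play_rows(series=[{"jaw": 0,"dx": 0,"dy": 0.03,"dz": 0.25,"wx": 0,"wy": 0,"wz": 0},{"jaw": 0,"dx": 0,"dy": 0.03,"dz": 0.45,"wx": 0,"wy": 0,"wz": 0},{"jaw": 0,"dx": 0,"dy": 0.03,"dz": 0.55,"wx": 0,"wy": 0,"wz": 0},{"jaw": 0,"dx": 0,"dy": 0.03,"dz": 0.62,"wx": 0,"wy": 0,"wz": 0},{"jaw": 0,"dx": 0,"dy": 0.03,"dz": 0.62,"wx": 0,"wy": 0,"wz": 0},{"jaw": 0,"dx": 0,"dy": 0.03,"dz": 0.62,"wx": 0,"wy": 0,"wz": 0}])

```text
time: 14.9
eef_pos: [0.592, -0.0635, 0.11]
eef_rot: [[-1.0, 0.001, 0.0], [0.001, 1.0, -0.0], [-0.0, -0.0, -1.0]]
force: [-0.2, -0.2, -2.6]
opening: 0.0272
grip_force: 30.0
```

Emit:
play_rows(series=[{"jaw": 0,"dx": 0,"dy": 0,"dz": 0.04,"wx": 0,"wy": 0,"wz": 0},{"jaw": 0,"dx": 0,"dy": 0,"dz": 0.06,"wx": 0,"wy": 0,"wz": 0},{"jaw": 0,"dx": 0,"dy": 0,"dz": 0.06,"wx": 0,"wy": 0,"wz": 0},{"jaw": 0,"dx": 0,"dy": 0,"dz": 0.06,"wx": 0,"wy": 0,"wz": 0}])

```text
time: 15.4
eef_pos: [0.5921, -0.0636, 0.1082]
eef_rot: [[-1.0, 0.001, 0.0], [0.001, 1.0, -0.0], [-0.0, -0.0, -1.0]]
force: [-0.5, 0.3, -0.3]
opening: 0.0276
grip_force: 30.0
```

```bash
python3 - <<'E'
from h import *
f=[]
for i in range(4):
    I,D=cap("side");f.append(env.sense()["force"])
print(np.mean(f,0),env.sense()["eef_pos"])
Q=cloud("side",D).reshape(-1,3)
S=Q[(np.hypot(Q[:,0]-.592,Q[:,1]+.0638)<.026)&(Q[:,2]>.05)&(Q[:,2]<.09)];print(len(S),S.min(0),S.max(0))
E
```

```text
[ 0.41205138 -0.30752768 -1.3879302 ] [ 0.59201343 -0.06353932  0.10810129]
154 [ 0.57104957 -0.08664742  0.07593109] [ 0.61669915 -0.04608535  0.0899136 ]
```

Emit:
play_rows(series=[{"jaw": 0.33,"dx": 0,"dy": 0,"dz": 0.03,"wx": 0,"wy": 0,"wz": 0},{"jaw": 0.36,"dx": 0,"dy": 0,"dz": 0.02,"wx": 0,"wy": 0,"wz": 0},{"jaw": 0.42,"dx": 0,"dy": 0,"dz": 0,"wx": 0,"wy": 0,"wz": 0},{"jaw": 0.55,"dx": 0,"dy": 0,"dz": 0,"wx": 0,"wy": 0,"wz": 0},{"jaw": 0.7,"dx": 0,"dy": 0,"dz": -0.3,"wx": 0,"wy": 0,"wz": 0},{"jaw": 0.7,"dx": 0,"dy": 0,"dz": -1,"wx": 0,"wy": 0,"wz": 0},{"jaw": 0.7,"dx": 0,"dy": 0,"dz": -3,"wx": 0,"wy": 0,"wz": 0},{"jaw": 0.8,"dx": 4,"dy": -4,"dz": -3.5,"wx": 0,"wy": 0,"wz": 0},{"jaw": 0.8,"dx": 4,"dy": -5,"dz": -3.5,"wx": 0,"wy": 0,"wz": 0},{"jaw": 0.8,"dx": 4,"dy": -5,"dz": -3.5,"wx": 0,"wy": 0,"wz": 0},{"jaw": 0.8,"dx": 4,"dy": -5,"dz": -3.5,"wx": 0,"wy": 0,"wz": 0},{"jaw": 0.8,"dx": 4,"dy": -5,"dz": -3.5,"wx": 0,"wy": 0,"wz": 0}])

```text
time: 17.1
eef_pos: [0.472, -0.2137, 0.2137]
eef_rot: [[-1.0, 0.002, 0.001], [0.002, 1.0, -0.0], [-0.001, -0.0, -1.0]]
force: [0.8, 0.8, 0.3]
opening: 0.0695
grip_force: 0.0
```

```bash
cat > chk.py <<'E'
from h import *
s=env.sense();print(s["time"],s["eef_pos"])
I,D=cap("top");P=cloud("top",D);Q=P.reshape(-1,3)
for nm,c in(("L",(.5736,.1548)),("R",(.592,-.0638))):
    S=Q[(np.hypot(Q[:,0]-c[0],Q[:,1]-c[1])<.035)&(Q[:,2]>.1)&(Q[:,2]<.15)]
    if len(S):print(nm,len(S),np.round(cv2.minEnclosingCircle(S[:,:2].astype(np.float32))[0],4),S.mean(0).round(4))
J,_=cap("side")
a=cv2.resize(I[190:290,240:400],None,fx=3.5,fy=3.5,interpolation=3);b=cv2.resize(J[190:300,280:360],(240,350),interpolation=3)
cv2.imwrite("pics/chk.png",np.hstack([a,b]))
E
python3 chk.py
```

```text
17.1 [ 0.47195775 -0.21366009  0.21367761]
L 136 [0.5737 0.1488] [0.5736 0.149  0.1397]
R 148 [ 0.5942 -0.068 ] [ 0.5933 -0.0672  0.1208]
```

View pics/chk.png

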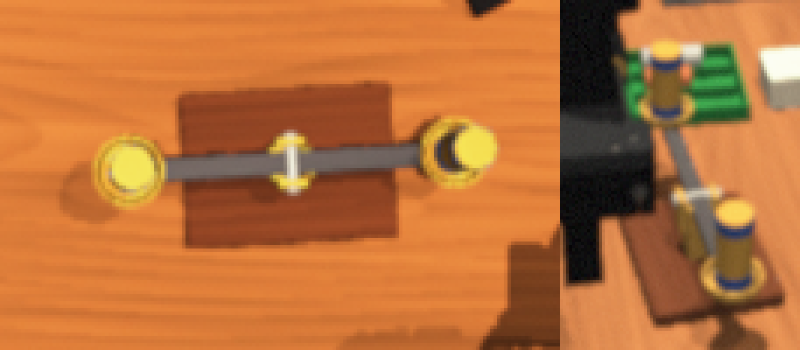

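The right pan has dropped (roll top at z 0.121, against 0.140 on the left), so the right roll is the heavy one. I'll hold still for a moment, then line up above it with the tool tilted to match.

Emit:
play_rows(series=[{"jaw": 0.8,"dx": 0,"dy": 0,"dz": 0,"wx": 0,"wy": 0,"wz": 0},{"jaw": 0.8,"dx": 0,"dy": 0,"dz": 0,"wx": 0,"wy": 0,"wz": 0},{"jaw": 0.8,"dx": 0,"dy": 0,"dz": 0,"wx": 0,"wy": 0,"wz": 0},{"jaw": 0.8,"dx": 0,"dy": 0,"dz": 0,"wx": 0,"wy": 0,"wz": 0},{"jaw": 0.8,"dx": -4.05,"dy": 4.73,"dz": 0,"wx": -0.76,"wy": 0,"wz": 0},{"jaw": 0.8,"dx": -4.05,"dy": 4.73,"dz": 1.2,"wx": -0.76,"wy": 0,"wz": 0},{"jaw": 0.8,"dx": -4.05,"dy": 4.73,"dz": 1.45,"wx": -0.76,"wy": 0,"wz": 0},{"jaw": 0.8,"dx": -4.05,"dy": 4.73,"dz": 1.45,"wx": -0.76,"wy": 0,"wz": 0},{"jaw": 0.8,"dx": -4.05,"dy": 4.73,"dz": 1.45,"wx": -0.76,"wy": 0,"wz": 0},{"jaw": 0.8,"dx": -4.05,"dy": 4.73,"dz": 1.45,"wx": -0.76,"wy": 0,"wz": 0}])

```text
time: 18.45
eef_pos: [0.5933, -0.0728, 0.1703]
eef_rot: [[-1.0, 0.002, 0.001], [0.002, 0.997, 0.079], [-0.001, 0.079, -0.997]]
force: [-0.4, 0.4, 0.1]
opening: 0.0698
grip_force: 0.0
```

Emit:
play_rows(series=[{"jaw": 0.8,"dx": 0,"dy": 0.03,"dz": 1,"wx": 0,"wy": 0,"wz": 0},{"jaw": 0.8,"dx": 0,"dy": 0.03,"dz": 2,"wx": 0,"wy": 0,"wz": 0},{"jaw": 0.8,"dx": 0,"dy": 0.03,"dz": 2.63,"wx": 0,"wy": 0,"wz": 0},{"jaw": 0.8,"dx": 0,"dy": 0.03,"dz": 2.63,"wx": 0,"wy": 0,"wz": 0},{"jaw": 0.6,"dx": 0,"dy": 0.03,"dz": 2.63,"wx": 0,"wy": 0,"wz": 0},{"jaw": 0.5,"dx": 0,"dy": 0.03,"dz": 2.63,"wx": 0,"wy": 0,"wz": 0},{"jaw": 0.4,"dx": 0,"dy": 0.03,"dz": 2.63,"wx": 0,"wy": 0,"wz": 0},{"jaw": 0.36,"dx": 0,"dy": 0.03,"dz": 2.63,"wx": 0,"wy": 0,"wz": 0},{"jaw": 0.32,"dx": 0,"dy": 0.03,"dz": 2.63,"wx": 0,"wy": 0,"wz": 0},{"jaw": 0,"dx": 0,"dy": 0.03,"dz": 2.63,"wx": 0,"wy": 0,"wz": 0},{"jaw": 0,"dx": 0,"dy": 0.03,"dz": 2.63,"wx": 0,"wy": 0,"wz": 0},{"jaw": 0,"dx": 0,"dy": 0.03,"dz": 2.63,"wx": 0,"wy": 0,"wz": 0}])

```text
time: 19.95
eef_pos: [0.5937, -0.0649, 0.0912]
eef_rot: [[-1.0, 0.001, 0.001], [0.001, 0.997, 0.079], [-0.001, 0.079, -0.997]]
force: [-0.1, -3.0, 1.9]
opening: 0.0273
grip_force: 29.8
```

Emit:
play_rows(series=[{"jaw": 0,"dx": 0,"dy": 0.05,"dz": -0.6,"wx": 0,"wy": 0,"wz": 0},{"jaw": 0,"dx": 0,"dy": 0.2,"dz": -2,"wx": 0,"wy": 0,"wz": 0},{"jaw": 0,"dx": 0,"dy": 0.34,"dz": -4.3,"wx": 0.76,"wy": 0,"wz": 0},{"jaw": 0,"dx": 0,"dy": 0.34,"dz": -4.3,"wx": 0.76,"wy": 0,"wz": 0},{"jaw": 0,"dx": 2.5,"dy": 13.45,"dz": -3.28,"wx": 0.76,"wy": 0,"wz": 0},{"jaw": 0,"dx": 2.5,"dy": 13.45,"dz": -3.28,"wx": 0.76,"wy": 0,"wz": 0},{"jaw": 0,"dx": 2.5,"dy": 13.45,"dz": -3.28,"wx": 0.76,"wy": 0,"wz": 0},{"jaw": 0,"dx": 2.5,"dy": 13.45,"dz": -3.28,"wx": 0.76,"wy": 0,"wz": 0},{"jaw": 0,"dx": 2.5,"dy": 13.45,"dz": -3.28,"wx": 0.76,"wy": 0,"wz": 0},{"jaw": 0,"dx": 2.5,"dy": 13.45,"dz": -3.28,"wx": 0.76,"wy": 0,"wz": 0},{"jaw": 0,"dx": 2.5,"dy": 13.45,"dz": -3.28,"wx": 0.76,"wy": 0,"wz": 0},{"jaw": 0,"dx": 2.5,"dy": 13.45,"dz": -3.28,"wx": 0.76,"wy": 0,"wz": 0}])

```text
time: 21.45
eef_pos: [0.5168, 0.332, 0.22]
eef_rot: [[-1.0, -0.003, -0.003], [-0.003, 1.0, 0.0], [0.003, 0.0, -1.0]]
force: [0.3, -0.1, -3.0]
opening: 0.0272
grip_force: 29.7
```

Emit:
play_rows(series=[{"jaw": 0,"dx": 0,"dy": 0,"dz": 2,"wx": 0,"wy": 0,"wz": 0},{"jaw": 0,"dx": 0,"dy": 0,"dz": 4,"wx": 0,"wy": 0,"wz": 0},{"jaw": 0,"dx": 0,"dy": 0,"dz": 4.5,"wx": 0,"wy": 0,"wz": 0},{"jaw": 0,"dx": 0,"dy": 0,"dz": 4.5,"wx": 0,"wy": 0,"wz": 0},{"jaw": 0,"dx": 0,"dy": 0,"dz": 4.5,"wx": 0,"wy": 0,"wz": 0},{"jaw": 0,"dx": 0,"dy": 0,"dz": 4.5,"wx": 0,"wy": 0,"wz": 0}])

```text
time: 22.2
eef_pos: [0.5206, 0.3308, 0.0891]
eef_rot: [[-1.0, 0.001, 0.004], [0.001, 1.0, 0.002], [-0.004, 0.002, -1.0]]
force: [-0.5, -0.1, -2.6]
opening: 0.0271
grip_force: 29.7
```

```bash
python3 - <<'E'
from h import *
f=[];e=[]
for i in range(4):
    I,D=cap("side");s=env.sense();f.append(s["force"]);e.append(s["eef_pos"])
p=np.mean(e[1:],0);print(np.mean(f,0),p,s["eef_rot"]);P=cloud("side",D)
b=proj("side",[p[0],p[1]-.014,p[2]-.026]);print("band proj",b)
H=cv2.cvtColor(I,cv2.COLOR_BGR2HSV);u0,v0=int(b[0]),int(b[1])
h=H[v0-8:v0+8,u0-14:u0+14]
m=(h[...,0]>105)&(h[...,0]<130)&(h[...,1]>100)
v,u=np.nonzero(m);print("blue",len(u),u.min()+u0-14,u.max()+u0-14,u.mean()+u0-14,v.mean()+v0-8,P[v+v0-8,u+u0-14].mean(0))
cv2.imwrite("pics/well.png",cv2.resize(I[150:250,240:360],None,fx=5,fy=5,interpolation=3))
E
```

```text
[-0.21149533 -0.25456579 -1.83865102] [0.51949202 0.33041856 0.08759584] [[-9.99998758e-01  6.80632005e-04  1.42137165e-03]
 [ 6.81652933e-04  9.99999510e-01  7.17908468e-04]
 [-1.42088232e-03  7.18876459e-04 -9.99998732e-01]]
band proj [289.34648936 205.05376418]
blue 4 288 291 289.5 204.0 [0.52013429 0.31633772 0.06510066]
```

View pics/well.png

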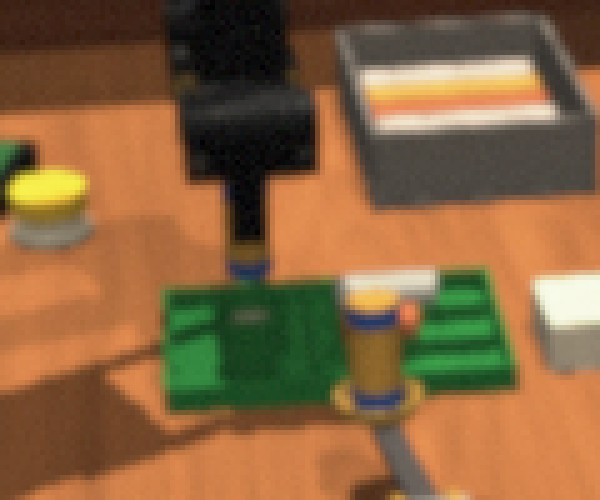

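Emit:
play_rows(series=[{"jaw": 0,"dx": 0,"dy": -0.03,"dz": 0.3,"wx": 0,"wy": 0,"wz": 0},{"jaw": 0,"dx": 0,"dy": -0.03,"dz": 0.55,"wx": 0,"wy": 0,"wz": 0},{"jaw": 0,"dx": 0,"dy": -0.03,"dz": 0.7,"wx": 0,"wy": 0,"wz": 0},{"jaw": 0,"dx": 0,"dy": -0.03,"dz": 0.8,"wx": 0,"wy": 0,"wz": 0},{"jaw": 0,"dx": 0,"dy": -0.03,"dz": 0.8,"wx": 0,"wy": 0,"wz": 0}])

```text
time: 23.02
eef_pos: [0.5186, 0.3291, 0.0618]
eef_rot: [[-1.0, 0.001, -0.0], [0.001, 1.0, -0.0], [0.0, -0.0, -1.0]]
force: [-1.2, -0.5, -2.2]
opening: 0.0273
grip_force: 29.7
```

Inside the mouth with no contact. I'll continue down slowly.

Emit:
play_rows(series=[{"jaw": 0,"dx": 0,"dy": 0,"dz": 0.07,"wx": 0,"wy": 0,"wz": 0},{"jaw": 0,"dx": 0,"dy": 0,"dz": 0.14,"wx": 0,"wy": 0,"wz": 0},{"jaw": 0,"dx": 0,"dy": 0,"dz": 0.2,"wx": 0,"wy": 0,"wz": 0},{"jaw": 0,"dx": 0,"dy": 0,"dz": 0.2,"wx": 0,"wy": 0,"wz": 0}])

```text
time: 23.52
eef_pos: [0.5186, 0.3292, 0.0559]
eef_rot: [[-1.0, 0.001, -0.0], [0.001, 1.0, 0.0], [0.0, 0.0, -1.0]]
force: [-0.7, 1.0, -3.3]
opening: 0.0273
grip_force: 29.7
```

Emit:
play_rows(series=[{"jaw": 0,"dx": 0,"dy": 0,"dz": 0.06,"wx": 0,"wy": 0,"wz": 0},{"jaw": 0,"dx": 0,"dy": 0,"dz": 0.12,"wx": 0,"wy": 0,"wz": 0},{"jaw": 0,"dx": 0,"dy": 0,"dz": 0.12,"wx": 0,"wy": 0,"wz": 0}])

```text
time: 23.9
eef_pos: [0.5188, 0.3291, 0.0527]
eef_rot: [[-1.0, 0.001, 0.0], [0.001, 1.0, 0.0], [-0.0, 0.0, -1.0]]
force: [-0.9, -0.8, 0.0]
opening: 0.0271
grip_force: 29.7
```

Emit:
play_rows(series=[{"jaw": 0,"dx": 0,"dy": 0,"dz": 0.06,"wx": 0,"wy": 0,"wz": 0},{"jaw": 0,"dx": 0,"dy": 0,"dz": 0.06,"wx": 0,"wy": 0,"wz": 0}])

```text
time: 24.15
eef_pos: [0.5189, 0.3292, 0.0509]
eef_rot: [[-1.0, 0.001, 0.0], [0.001, 1.0, 0.0], [-0.0, 0.0, -1.0]]
force: [-0.8, -1.0, 2.9]
opening: 0.0274
grip_force: 29.7
```

Emit:
play_rows(series=[{"jaw": 0,"dx": 0,"dy": 0,"dz": 0.06,"wx": 0,"wy": 0,"wz": 0},{"jaw": 0,"dx": 0,"dy": 0,"dz": 0.12,"wx": 0,"wy": 0,"wz": 0},{"jaw": 0,"dx": 0,"dy": 0,"dz": 0.12,"wx": 0,"wy": 0,"wz": 0}])

```text
time: 24.52
eef_pos: [0.5188, 0.3291, 0.0469]
eef_rot: [[-1.0, 0.001, 0.0], [0.001, 1.0, 0.0], [-0.0, 0.0, -1.0]]
force: [0.3, -0.2, 0.7]
opening: 0.0273
grip_force: 29.7
```

Emit:
play_rows(series=[{"jaw": 0,"dx": 0,"dy": 0,"dz": 0.03,"wx": 0,"wy": 0,"wz": 0},{"jaw": 0,"dx": 0,"dy": 0,"dz": 0.03,"wx": 0,"wy": 0,"wz": 0}])

```text
time: 24.78
eef_pos: [0.5188, 0.3291, 0.0461]
eef_rot: [[-1.0, 0.001, 0.0], [0.001, 1.0, 0.0], [-0.0, 0.0, -1.0]]
force: [0.2, -0.1, 2.4]
opening: 0.0274
grip_force: 29.7
```

Emit:
play_rows(series=[{"jaw": 0,"dx": 0,"dy": 0,"dz": 0.03,"wx": 0,"wy": 0,"wz": 0},{"jaw": 0,"dx": 0,"dy": 0,"dz": 0.03,"wx": 0,"wy": 0,"wz": 0}])

```text
time: 25.02
eef_pos: [0.5187, 0.3291, 0.0453]
eef_rot: [[-1.0, 0.001, 0.0], [0.001, 1.0, 0.0], [-0.0, 0.0, -1.0]]
force: [-0.4, 0.0, 2.1]
opening: 0.0272
grip_force: 29.7
```

Emit:
play_rows(series=[{"jaw": 0,"dx": 0,"dy": 0,"dz": 0.03,"wx": 0,"wy": 0,"wz": 0},{"jaw": 0,"dx": 0,"dy": 0,"dz": 0.03,"wx": 0,"wy": 0,"wz": 0}])

```text
time: 25.28
eef_pos: [0.5189, 0.3292, 0.045]
eef_rot: [[-1.0, 0.001, 0.0], [0.001, 1.0, 0.0], [-0.0, 0.0, -1.0]]
force: [-0.9, -0.9, 6.0]
opening: 0.0276
grip_force: 29.7
```

Emit:
play_rows(series=[{"jaw": 0,"dx": 0,"dy": 0,"dz": 0.02,"wx": 0,"wy": 0,"wz": 0},{"jaw": 0,"dx": 0,"dy": 0,"dz": 0.02,"wx": 0,"wy": 0,"wz": 0}])

```text
time: 25.52
eef_pos: [0.5191, 0.3292, 0.045]
eef_rot: [[-1.0, 0.001, 0.001], [0.001, 1.0, 0.0], [-0.001, 0.0, -1.0]]
force: [-2.8, -1.9, 9.0]
opening: 0.0273
grip_force: 29.7
```

Emit:
play_rows(series=[{"jaw": 0,"dx": 0,"dy": 0,"dz": 0.03,"wx": 0,"wy": 0,"wz": 0},{"jaw": 0,"dx": 0,"dy": 0,"dz": 0.03,"wx": 0,"wy": 0,"wz": 0},{"jaw": 0,"dx": 0,"dy": 0,"dz": 0.03,"wx": 0,"wy": 0,"wz": 0},{"jaw": 0,"dx": 0,"dy": 0,"dz": 0.03,"wx": 0,"wy": 0,"wz": 0}])

```text
time: 26.02
eef_pos: [0.5193, 0.3292, 0.0449]
eef_rot: [[-1.0, 0.001, 0.001], [0.001, 1.0, 0.0], [-0.001, 0.0, -1.0]]
force: [-5.0, -2.6, 13.8]
opening: 0.0274
grip_force: 29.7
```

```bash
python3 - <<'E'
from h import *
f=[]
for i in range(6):
    I,D=cap("top");f.append(env.sense()["force"])
print(np.round(f,1),np.mean(f,0),env.sense()["eef_pos"])
E
```

```text
[[-4.3 -3.7 14. ]
 [-3.9 -3.7 14.3]
 [-5.2 -2.5 13.2]
 [-3.6 -3.  13.9]
 [-3.5 -4.  14.6]
 [-3.7 -2.6 13.5]] [-4.05570794 -3.24261861 13.93492951] [0.51928411 0.32921231 0.0449101 ]
```

Emit:
play_rows(series=[{"jaw": 0,"dx": 0,"dy": 0,"dz": 0.005,"wx": 0,"wy": 0,"wz": 0},{"jaw": 0,"dx": 0,"dy": 0,"dz": 0.005,"wx": 0,"wy": 0,"wz": 0},{"jaw": 0,"dx": 0,"dy": 0,"dz": 0.005,"wx": 0,"wy": 0,"wz": 0},{"jaw": 0,"dx": 0,"dy": 0,"dz": 0.005,"wx": 0,"wy": 0,"wz": 0},{"jaw": 0,"dx": 0,"dy": 0,"dz": 0.005,"wx": 0,"wy": 0,"wz": 0},{"jaw": 0,"dx": 0,"dy": 0,"dz": 0.005,"wx": 0,"wy": 0,"wz": 0},{"jaw": 0,"dx": 0,"dy": 0,"dz": 0.005,"wx": 0,"wy": 0,"wz": 0},{"jaw": 0,"dx": 0,"dy": 0,"dz": 0.005,"wx": 0,"wy": 0,"wz": 0},{"jaw": 0,"dx": 0,"dy": 0,"dz": -0.04,"wx": 0,"wy": 0,"wz": 0},{"jaw": 0,"dx": 0,"dy": 0,"dz": -0.07,"wx": 0,"wy": 0,"wz": 0},{"jaw": 0,"dx": 0,"dy": 0,"dz": -0.07,"wx": 0,"wy": 0,"wz": 0}])

```text
time: 27.7
eef_pos: [0.5188, 0.3291, 0.0451]
eef_rot: [[-1.0, 0.001, 0.0], [0.001, 1.0, 0.0], [-0.0, 0.0, -1.0]]
force: [-1.2, -0.1, 4.1]
opening: 0.0273
grip_force: 29.7
```

Emit:
play_rows(series=[{"jaw": 0.33,"dx": 0,"dy": 0,"dz": -0.03,"wx": 0,"wy": 0,"wz": 0},{"jaw": 0.36,"dx": 0,"dy": 0,"dz": -0.03,"wx": 0,"wy": 0,"wz": 0},{"jaw": 0.42,"dx": 0,"dy": 0,"dz": -0.03,"wx": 0,"wy": 0,"wz": 0},{"jaw": 0.55,"dx": 0,"dy": 0,"dz": -0.03,"wx": 0,"wy": 0,"wz": 0},{"jaw": 0.7,"dx": 0,"dy": 0,"dz": -0.03,"wx": 0,"wy": 0,"wz": 0},{"jaw": 0.7,"dx": 0,"dy": 0,"dz": -0.5,"wx": 0,"wy": 0,"wz": 0},{"jaw": 0.7,"dx": 0,"dy": 0,"dz": -2,"wx": 0,"wy": 0,"wz": 0},{"jaw": 0.7,"dx": 0,"dy": 0,"dz": -4.5,"wx": 0,"wy": 0,"wz": 0},{"jaw": 0.7,"dx": 2,"dy": 5,"dz": -5.5,"wx": 0,"wy": 0,"wz": 0},{"jaw": 0.7,"dx": 2,"dy": 5,"dz": -5.5,"wx": 0,"wy": 0,"wz": 0},{"jaw": 0.7,"dx": 2,"dy": 5,"dz": -5.5,"wx": 0,"wy": 0,"wz": 0},{"jaw": 0.7,"dx": 2,"dy": 5,"dz": -5.5,"wx": 0,"wy": 0,"wz": 0}])

```text
time: 29.2
eef_pos: [0.4577, 0.4824, 0.2126]
eef_rot: [[-1.0, -0.003, 0.003], [-0.003, 1.0, 0.003], [-0.003, 0.003, -1.0]]
force: [-0.3, -0.3, 0.1]
opening: 0.0609
grip_force: 0.0
```

```bash
python3 - <<'E'
from h import *
I,D=cap("top");Q=cloud("top",D).reshape(-1,3);print(env.sense()["eef_pos"])
S=Q[(np.hypot(Q[:,0]-.5188,Q[:,1]-.329)<.03)&(Q[:,2]>.05)&(Q[:,2]<.12)];print("roll",len(S),np.round(cv2.minEnclosingCircle(S[:,:2].astype(np.float32))[0],4),S.mean(0).round(4),np.median(S[:,2]))
S=Q[(np.hypot(Q[:,0]-.5736,Q[:,1]-.1548)<.035)&(Q[:,2]>.1)&(Q[:,2]<.15)];print("light",len(S),S.mean(0).round(4))
J,_=cap("side")
a=cv2.resize(I[140:300,160:400],(480,320),interpolation=3);b=cv2.resize(J[160:300,260:400],(320,320),interpolation=3)
cv2.imwrite("pics/fin.png",np.hstack([a,b]))
E
```

```text
[0.45834328 0.48047239 0.21148647]
roll 139 [0.5187 0.3271] [0.519  0.3256 0.0749] 0.07669518404790628
light 137 [0.5726 0.1579 0.1225]
```

View pics/fin.png

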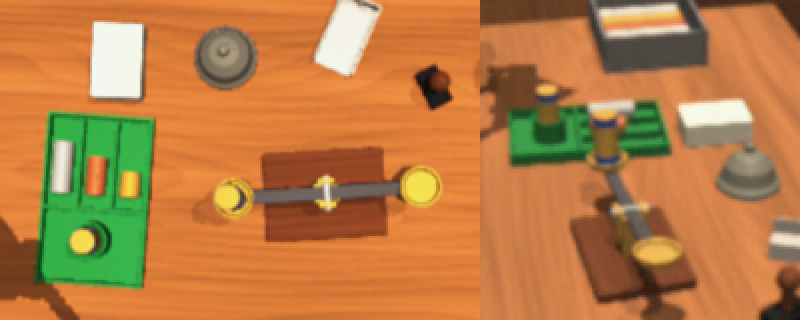

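The heavy roll stands in the well, at crop pixel (85,240). Its top is at z ≈ 0.076, which puts its underside about 21 mm below the mouth. The light roll stands on the left pan at (230,197), and the nearby things look undisturbed.

```bash
python3 -c "
from workcell import env
print(env.job_done())"
```

```text
the job is handed in; nothing more can be done
None
```

The job is handed in, though no verdict came back: the right-pan roll dropped, so I stood it in the check well, pressed it home at about 16 N and let it go. The lighter roll is still standing on the left pan.

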